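# Pack the wheel sockets in reverse order and stack the carrier frame

### The arm

A 7-joint arm with a two-finger parallel gripper is mounted at the origin on the work surface. World frame = base frame: x ahead of the robot, y to its left, z up, the work surface at z = 0. Lengths are in m, angles in rad, forces in N, time in s.
With the tool pointing down it reaches from about 0.425 to 0.95 m from the base axis. Payload 4.7 kg.
Tool frame: the origin (TCP) lies at the very end of the fingers, on their centre line; the grasp point (between the pads) lies 19 mm behind it; z points along the fingers, y is the line along which they close (so a half turn about z gives the same grasp; the last joint's range is limited). The gripper opens to 87 mm and grips with 3 to 60 N. Pads are 19 mm wide; open, the fingers measure 117 mm over their backs; the gripper's body (75 mm by 190 mm) begins 51 mm behind the grasp point.
Start: joints at [1.262, 0.469, -0.049, 1.532, 0.024, 1.141, -0.082], TCP at [0.186, -0.649, 0.223] pointing down, gripper open.
Joint ranges: [-2.59, 2.59], [-0.33, 1.99], [-1.39, 1.29], [0.1, 2.45], [-1.04, 4.18], [0.21, 1.99], [-2.66, 2.66]. Speed limits (rad/s): [2.57, 2.57, 3.14, 3.14, 3.14, 3.14, 3.14].

### API

Orientations are given as [roll, pitch, yaw] about the fixed x, y, z axes, in that order (R = Rz(yaw) Ry(pitch) Rx(roll)).
In Python, from workcell import r gives the robot as it stands. The module is installed in compiled form; this text tells all that it offers.
- The arm moves only by the shell command python3 -m handwheel 'ROWS' [FORCE]. ROWS is JSON, a list of rows, each a list of 3 entries, a list of its own where there are three numbers: the shift along the world's x, y, z scaled (see below), then the turn, a rotation vector about the world's x, y, z scaled (see below), then the opening, from 0 (shut) to 1 (fully open). A call has 1 to 12 rows; each row shifts and turns the commanded pose from where the row before left it; what a row does not reach is not made up. The controller multiplies each number of a shift by 0.075 m and each number of a turn by 45 degrees. A row lasts 1/12 s, in which the tool goes at most 41.7 mm and 7.16 degrees, less where a joint would pass 70% of its speed; a pose out of reach is approached as far as the arm can. A call with a number of a shift or a turn outside -1 to 1 is refused whole. A call with a gripper value outside its range is refused whole. The fingers move at their own pace and stop on an object; FORCE is the grip in N (left out, the last holds). Time passes only in rows, so rows that do not move let the fingers close. It gives the time, the measured TCP pose, the force, the opening and the grip force at its end, in the units of the state.
- r.read_state(): the state, without advancing time (a new reading comes with each control period).
- r.read_camera(name): name is "side" or "top"; returns (picture, depth): 420x560x3 uint8, blue, green, red; 420x560 float32, m along the optical axis (not along the pixel's ray), 0 where there is no reading.
- r.camera_params(name): a dict with "mtx" (3x3 intrinsics, pixels), "position" and "attitude" of the camera in the world. Camera axes: x right, y down, z forward; pixel columns grow to the right and rows downward; lengths in m; the calibration is good to about 2 mm. A picture is of the moment at which its call begins. camera_params takes no time and is no camera call.
- r.job_done(): hands the job in; it is judged then, once.
Trained networks look in the newest picture that a camera, given by its name, has taken for a name from the list of things; names that differ only in an ending like _2 or _b are one class to them, and where a whole thing is asked for, a point or a joint stands for the part that bears it (a point fixed in the world has none). Each returns a list of dicts, best first, with "conf" (0 to 1); they miss things now and then, are a little off and sometimes report something else, mostly with a low value. They report only what shows in the picture. A call takes as long as a camera call. They do not tell look-alikes from the thing itself.
- r.spot_in(camera, label): "bbox" ([left, top, right, bottom] in pixels, round what is visible of it).
The state is a dict: "time_s": time; "qpos": joint angles; "joint_velocities": joint speeds; "effort": joint torques, N m; "eef_pos": TCP position; "ee_rot": TCP orientation; "contact_force": force on the tool from outside, world axes, zero at the start; "wrist_torque": the same for the moment, N m; "finger_gap": finger opening in m; "gripper_force": force on a finger pad.
Only numpy, scipy, OpenCV 4.12 (cv2) and the standard library are available. Lean on these libraries where they do the work, as an engineer would, in place of code of your own. Each camera call takes 0.05 s, during which the arm holds its last target. There are 200 camera calls.

### The job

Move the three coloured sockets from the wooden rack into the pockets of the aluminium tray, standing upright, in reverse order: the one farthest left on the rack goes into the tray's right-hand pocket, the middle one into the middle, the right one into the left-hand pocket (left and right as the robot sees them, facing the bench). Only when all three are in, set the upper frame over them with its four legs fully down in the tray's green corner cups. Do not tip over the oil bottle.

Things in the scene. Friction and masses are not known exactly. Their poses are not given: they have to be found in the camera images.
- socket_red_mid (a point): Loose red wheel-nut socket: upright cylinder 30 mm in diameter and 70 mm tall, about 0.2 kg, red sleeve with a dark round hole in its top; starts standing inside the red collar on the wooden rack, up to 4 mm off the collar's centre along each axis. This point is its centre, 35 mm above its foot; z is its axis.
- socket_yellow_mid (a point): Loose yellow wheel-nut socket: upright cylinder 30 mm in diameter and 70 mm tall, about 0.2 kg, yellow sleeve with a dark round hole in its top; starts standing inside the yellow collar on the wooden rack, up to 4 mm off the collar's centre along each axis. This point is its centre, 35 mm above its foot; z is its axis.
- socket_blue_mid (a point): Loose blue wheel-nut socket: upright cylinder 30 mm in diameter and 70 mm tall, about 0.2 kg, blue sleeve with a dark round hole in its top; starts standing inside the blue collar on the wooden rack, up to 4 mm off the collar's centre along each axis. This point is its centre, 35 mm above its foot; z is its axis.
- collar_red: Fixed red ring on the wooden rack, 58 mm outside and 48 mm inside diameter, 10 mm high, that keeps the place where the red socket stood. Origin: centre of its underside, on the rack's top (12 mm above the bench); the socket stands on the rack's top inside it.
- collar_yellow: Fixed yellow ring on the wooden rack, 58 mm outside and 48 mm inside diameter, 10 mm high, that keeps the place where the yellow socket stood. Origin: centre of its underside, on the rack's top (12 mm above the bench); the socket stands on the rack's top inside it.
- collar_blue: Fixed blue ring on the wooden rack, 58 mm outside and 48 mm inside diameter, 10 mm high, that keeps the place where the blue socket stood. Origin: centre of its underside, on the rack's top (12 mm above the bench); the socket stands on the rack's top inside it.
- rack: Fixed pale wooden plank, 70 x 210 x 12 mm (x, y, z), that holds the three collars in a row along its y axis at y = +62, 0 and -62 mm; which colour is where varies. Origin: centre of its underside, on the bench. Its x axis points away from the robot and y to the robot's left, turned by up to 9 degrees.
- tray: Fixed aluminium tray 130 x 226 x 10 mm; three square pockets at y = +52, 0, -52 mm, 48 mm wide inside, black walls 4 mm thick, 8 mm high; green square corner cups at x = +-46, y = +-96 mm, 22 mm wide inside, rims 28 mm above the bench. Pocket and cup floors: 10 mm above the bench. Origin: centre of underside, on the bench. x points away from the robot, y to its left, turned up to 9 degrees.
- frame_grip (a point): Loose upper frame, 0.45 kg, standing on the bench: aluminium rectangle on four 12 mm round legs with tapered feet at x = +-46, y = +-96 mm; bars 85 to 97 mm above the feet. In its middle an orange upright grip, 20 mm (x) by 80 mm (y), top 145 mm above the feet. This point: in the grip, 125 mm above the feet. x away from the robot, y left, turned up to 9 degrees; same either way round.
- oiler: Small loose white oil bottle with a red cap, 48 mm in diameter, 115 mm tall, standing on the bench near the work, not part of the job. Origin: centre of its underside.
Things that resemble listed ones, but are neither listed nor needed, are in the scene too. What is shaped like the part that bears socket_blue_mid but turquoise is not meant.

How it is judged:
On the way:
1. all three sockets stand released in the tray's pockets in reverse order, with the frame not yet over the tray (((y of collar_red in the frame of rack between 0.042 and 0.082 m and y of socket_red_mid in the frame of tray between -0.065 and -0.039 m) or (y of collar_red in the frame of rack between -0.02 and 0.02 m and y of socket_red_mid in the frame of tray between -0.013 and 0.013 m) or (y of collar_red in the frame of rack between -0.082 and -0.042 m and y of socket_red_mid in the frame of tray between 0.039 and 0.065 m)) and x of socket_red_mid in the frame of tray between -0.013 and 0.013 m and z of socket_red_mid in the frame of tray between 0.041 and 0.049 m and angle between each of socket_red_mid, socket_yellow_mid, socket_blue_mid's own z axis and vertical below 0.12 rad and ((y of collar_yellow in the frame of rack between 0.042 and 0.082 m and y of socket_yellow_mid in the frame of tray between -0.065 and -0.039 m) or (y of collar_yellow in the frame of rack between -0.02 and 0.02 m and y of socket_yellow_mid in the frame of tray between -0.013 and 0.013 m) or (y of collar_yellow in the frame of rack between -0.082 and -0.042 m and y of socket_yellow_mid in the frame of tray between 0.039 and 0.065 m)) and x of socket_yellow_mid in the frame of tray between -0.013 and 0.013 m and z of socket_yellow_mid in the frame of tray between 0.041 and 0.049 m and ((y of collar_blue in the frame of rack between 0.042 and 0.082 m and y of socket_blue_mid in the frame of tray between -0.065 and -0.039 m) or (y of collar_blue in the frame of rack between -0.02 and 0.02 m and y of socket_blue_mid in the frame of tray between -0.013 and 0.013 m) or (y of collar_blue in the frame of rack between -0.082 and -0.042 m and y of socket_blue_mid in the frame of tray between 0.039 and 0.065 m)) and x of socket_blue_mid in the frame of tray between -0.013 and 0.013 m and z of socket_blue_mid in the frame of tray between 0.041 and 0.049 m and contact force between each of socket_red, socket_yellow, socket_blue and the fingers below 0.05 N and horizontal distance between frame_grip and tray above 0.1 m), for 0.2 s.
At the end, for the whole second after the job is handed in: Each socket upright (7 deg) on its pocket floor (13 mm along each tray axis, 4 mm in height), in the reverse of the collars' order; the frame down in the four cups (9 mm along each tray axis, 4 mm in height, level to 3 deg, turned within 8 deg of the tray); all released and at rest (((y of collar_red in the frame of rack between 0.042 and 0.082 m and y of socket_red_mid in the frame of tray between -0.065 and -0.039 m) or (y of collar_red in the frame of rack between -0.02 and 0.02 m and y of socket_red_mid in the frame of tray between -0.013 and 0.013 m) or (y of collar_red in the frame of rack between -0.082 and -0.042 m and y of socket_red_mid in the frame of tray between 0.039 and 0.065 m)) and x of socket_red_mid in the frame of tray between -0.013 and 0.013 m and z of socket_red_mid in the frame of tray between 0.041 and 0.049 m and angle between each of socket_red_mid, socket_yellow_mid, socket_blue_mid's own z axis and vertical below 0.12 rad and ((y of collar_yellow in the frame of rack between 0.042 and 0.082 m and y of socket_yellow_mid in the frame of tray between -0.065 and -0.039 m) or (y of collar_yellow in the frame of rack between -0.02 and 0.02 m and y of socket_yellow_mid in the frame of tray between -0.013 and 0.013 m) or (y of collar_yellow in the frame of rack between -0.082 and -0.042 m and y of socket_yellow_mid in the frame of tray between 0.039 and 0.065 m)) and x of socket_yellow_mid in the frame of tray between -0.013 and 0.013 m and z of socket_yellow_mid in the frame of tray between 0.041 and 0.049 m and ((y of collar_blue in the frame of rack between 0.042 and 0.082 m and y of socket_blue_mid in the frame of tray between -0.065 and -0.039 m) or (y of collar_blue in the frame of rack between -0.02 and 0.02 m and y of socket_blue_mid in the frame of tray between -0.013 and 0.013 m) or (y of collar_blue in the frame of rack between -0.082 and -0.042 m and y of socket_blue_mid in the frame of tray between 0.039 and 0.065 m)) and x of socket_blue_mid in the frame of tray between -0.013 and 0.013 m and z of socket_blue_mid in the frame of tray between 0.041 and 0.049 m and linear speed of each of socket_red, socket_yellow, socket_blue, frame below 0.02 m/s and x of frame_grip in the frame of tray between -0.009 and 0.009 m and y of frame_grip in the frame of tray between -0.009 and 0.009 m and z of frame_grip in the frame of tray between 0.131 and 0.139 m and angle between frame_grip's own z axis and vertical below 0.06 rad and angle between the y axis of frame_grip and the y axis of tray, either way round below 0.15 rad); the robot touches nothing.
It fails at once if the oil bottle is tipped over (angle between oiler's own z axis and vertical above 0.5 rad).
It also fails if it takes over 112 s, if anything falls off the work surface, if the arm or the gripper's body presses on something with over 40 N, if the wrist force passes 120 N, or if a joint passes its speed limit or range.

## Working session

There is one attempt and no reset: what is moved stays moved. The work goes in short steps, Python scripts to look and compute and a shell command to move; the robot and the scene stay as the last step left them, time stands still between calls to the robot, and variables do not carry over. Pictures are saved under pics/ and viewed, at most 14 in all, crops included, and the job is handed in when it is done.

```bash
mkdir -p pics
python3 - <<'E'
from workcell import r
import cv2,numpy as np
for n in("top","side"):
    im,d=r.read_camera(n); cv2.imwrite(f"pics/{n}0.png",im); p=r.camera_params(n); print(n,p)
    np.savez(f"{n}0.npz",im=im,d=d)
    for l in ["socket_red_mid","socket_yellow_mid","socket_blue_mid","rack","tray","frame_grip","oiler"]:
        print(l,[(np.round(x["bbox"]).tolist(),round(x["conf"],2)) for x in r.spot_in(n,l)][:3])
print(r.read_state())
E
```

```text
top {'mtx': array([[398.90169889,   0.        , 279.46754951],
       [  0.        , 398.90169889, 210.40881916],
       [  0.        ,   0.        ,   1.        ]]), 'position': array([0.39302774, 0.01621591, 1.08749661]), 'attitude': array([-3.04327173, -0.02154565, -1.55768514])}
socket_red_mid [([209.0, 229.0, 220.0, 244.0], 0.59)]
socket_yellow_mid [([185.0, 227.0, 202.0, 241.0], 0.62)]
socket_blue_mid [([161.0, 226.0, 178.0, 239.0], 0.68), ([158.0, 267.0, 170.0, 280.0], 0.61), ([167.0, 192.0, 180.0, 204.0], 0.59)]
rack [([154.0, 221.0, 236.0, 250.0], 0.94)]
tray [([321.0, 203.0, 410.0, 264.0], 0.74), ([214.0, 245.0, 219.0, 246.0], 0.23)]
frame_grip [([247.0, 127.0, 324.0, 175.0], 0.84)]
oiler [([163.0, 127.0, 188.0, 148.0], 0.89)]
side {'mtx': array([[492.99146461,   0.        , 284.75787658],
       [  0.        , 492.99146461, 204.63471991],
       [  0.        ,   0.        ,   1.        ]]), 'position': array([0.09714061, 0.69468531, 0.73460307]), 'attitude': array([-2.23028773e+00,  2.12077131e-04, -2.59207204e+00])}
socket_red_mid [([272.0, 272.0, 289.0, 311.0], 0.93)]
so
[... 450 characters left out ...]
0.46858826, -0.04860821,  1.53253387,  0.02409841,
        1.14103761, -0.0823312 ]), 'joint_velocities': array([ 2.00919702e-04,  6.95382407e-04,  7.64334020e-05, -1.19334276e-03,
       -7.35359951e-04,  2.79476504e-04, -9.12121825e-04]), 'effort': array([-9.17219836e-05, -5.07784152e+01, -8.08975403e-02, -2.36447346e+01,
       -6.13077614e-02,  3.10915976e-02,  2.68809572e-05]), 'eef_pos': array([ 0.18645153, -0.64872633,  0.22256643]), 'ee_rot': array([ 3.14157657e+00, -4.04908975e-05,  2.79780669e-01]), 'contact_force': array([-0.28678851,  1.3696257 , -0.43569108]), 'wrist_torque': array([-0.02041691, -0.03661234, -0.03678915]), 'gripper_force': 0.0, 'finger_gap': 0.08714233438872195}
```

Run:
```python
import cv2
a=cv2.imread("pics/top0.png")[110:290,140:430]
cv2.imwrite("pics/top0c.png",cv2.resize(a,(800,497),interpolation=cv2.INTER_CUBIC))
a=cv2.imread("pics/side0.png")[140:410,100:430]
cv2.imwrite("pics/side0c.png",cv2.resize(a,(730,597),interpolation=cv2.INTER_CUBIC))
```

```text
(no output)
```

View pics/top0c.png

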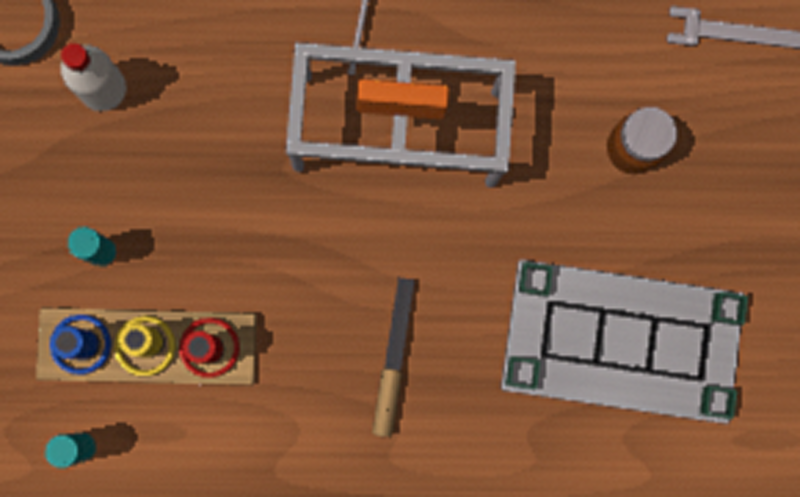

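View pics/side0c.png

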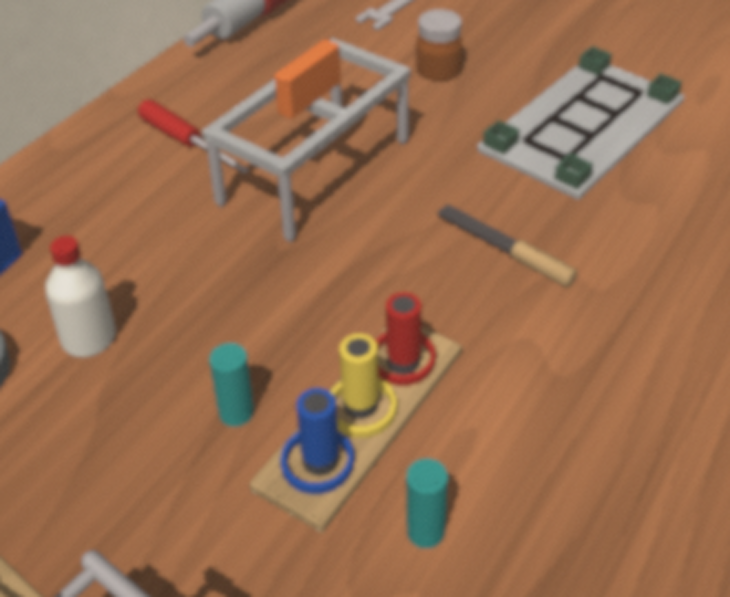

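The top view shows the rack with blue (crop 70,342, left), yellow (138,340) and red (203,347, right). The turquoise cylinders at (85,243) and (63,450) are look-alikes standing outside the rack. The real blue socket is the one in the blue collar, and the side crop confirms this at (317,430). The tray is at (625,340), the frame at (402,105), and the bottle at (92,80), well off the path.

```bash
cat > h.py <<'E'
import numpy as np,cv2
from workcell import r
from scipy.spatial.transform import Rotation as R
def cloud(n,new=True,f=None):
    if f: z=np.load(f); im,d=z["im"],z["d"]
    else: im,d=r.read_camera(n)
    p=r.camera_params(n);K=p["mtx"]
    v,u=np.indices(d.shape)
    c=np.stack([(u-K[0,2])*d/K[0,0],(v-K[1,2])*d/K[1,1],d],-1)
    P=c@R.from_euler("xyz",p["attitude"]).as_matrix().T+p["position"]
    P[d<=0]=np.nan
    return im,P,cv2.cvtColor(im,cv2.COLOR_BGR2HSV)
def rect(xy):
    (c,s,a)=cv2.minAreaRect(xy.astype(np.float32)); return np.round(c,4),np.round(s,4),a
E
python3 - <<'E'
from h import *
for n in("top","side"):
    im,P,H=cloud(n,f=n+"0.npz"); h,s,v=[H[...,i].astype(int) for i in range(3)]
    X,Y,Z=P[...,0],P[...,1],P[...,2]
    bench=(Z<.006)&(Z>-.01); print(n,"bench z",np.nanmedian(Z[np.abs(Z)<.02]))
    near=(np.abs(Y-.2)<.2)
    for name,hm in dict(blue=(h>105)&(h<130),yel=(h>20)&(h<35),red=(h<8)|(h>172)).items():
        m=hm&(s>120)&(Z>.03)&(Z<.1)&(X<.5)&(X>.2)&(Y>.05)&(Y<.45)
        print(name,m.sum(),"bbox",np.round([np.percentile(X[m],[2,98]),np.percentile(Y[m],[2,98]),np.percentile(Z[m],[2,98])],4).tolist())
        t=(Z>.075)&(Z<.095)&(X>.2)&(X<.5)
        q=t&(np.hypot(X-np.median(X[m]),Y-np.median(Y[m]))<.028)
        print("  top all",q.sum(),cv2.minEnclosingCircle(P[q][:,:2].astype(np.float32)),Z[q].mean())
        mc=hm&(s>120)&(Z>.015)&(Z<.028)&(X>.2)&(X<.5)&(Y>.05)&(Y<.45)
        if mc.sum()>4: print("  collar",mc.sum(),cv2.minEnclosingCircle(P[mc][:,:2].astype(np.float32)))
    m=(h>5)&(h<20)&(s>180)&(Z>.12)&(Z<.16); print("grip",m.sum(),rect(P[m][:,:2]),np.percentile(Z[m],[2,98]))
    m=(Z>.087)&(Z<.108)&(X>.3)&(s<80)&(np.abs(Y)<.3); print("bars",m.sum(),rect(P[m][:,:2]))
    m=(h>55)&(h<90)&(s>60)&(Z>.015)&(Y<0)&(Y>-.45)&(X<.6);print("cups",m.sum())
    k,lab,st,ce=cv2.connectedComponentsWithStats(m.astype(np.uint8))
    for i in range(1,k):
        if st[i,4]>8: print("  cup",st[i,4],rect(P[lab==i][:,:2]),np.round(ce[i]))
    q=(Z>.006)&(Z<.035)&(Y<-.05)&(Y>-.42)&(X>.2)&(X<.5);print("tray",q.sum(),rect(P[q][:,:2]),)
E
```

```text
top bench z 0.0010577025686930863
blue 109 bbox [[0.4164, 0.4437], [0.2697, 0.2969], [0.0332, 0.0862]]
  top all 118 ((0.43006566166877747, 0.2845200300216675), 0.015229894779622555) 0.08272338583519069
  collar 85 ((0.4300678074359894, 0.2874319553375244), 0.028450677171349525)
yel 114 bbox [[0.4196, 0.4471], [0.2081, 0.2364], [0.0338, 0.0869]]
  top all 116 ((0.4335179924964905, 0.22266224026679993), 0.015095117501914501) 0.08324642855567593
  collar 128 ((0.4298766553401947, 0.22598794102668762), 0.02910528890788555)
red 94 bbox [[0.413, 0.4404], [0.1503, 0.1776], [0.0345, 0.0868]]
  top all 113 ((0.4270641803741455, 0.164714515209198), 0.014920664019882679) 0.08286190560557466
  collar 121 ((0.42908602952957153, 0.16436997056007385), 0.029025891795754433)
grip 348 (array([ 0.7521, -0.324 ]), array([0.1638, 0.7136]), 6.934123992919922) [0.12136045 0.14890675]
bars 1310 (array([0.5672, 0.0823]), array([0.2778, 0.4132]), 2.085688829421997)
cups 206
  cup 47 (array([ 0.4997, -0.1513]), array([0.0283, 0.0277]), 83.27490997314453) [334. 210.]
  cup 63 (array([ 0.4741, -0.3411]), array(
[... 1166 characters left out ...]
01335525513)Traceback (most recent call last):
  File "<stdin>", line 15, in <module>
    return _quantile_unchecked(
        a, q, axis, out, overwrite_input, method, keepdims, weights)
    return _ureduce(a,
                    func=_quantile_ureduce_func,
    ...<5 lines>...
                    overwrite_input=overwrite_input,
                    method=method)
    r = func(a, **kwargs)
    result = _quantile(arr,
                       quantiles=q,
    ...<2 lines>...
                       out=out,
                       weights=wgt)
    slices_having_nans = np.isnan(arr[-1, ...])
                                  ~~~^^^^^^^^^
IndexError: index -1 is out of bounds for axis 0 with size 0
```

Run:
```python
from h import *
for n in("top","side"):
    im,P,H=cloud(n,f=n+"0.npz"); h,s,v=[H[...,i].astype(int) for i in range(3)]
    X,Y,Z=P[...,0],P[...,1],P[...,2]
    ok=(X>.48)&(X<.8)&(np.abs(Y)<.2)
    m=(h>3)&(h<22)&(s>150)&(Z>.12)&(Z<.16)&ok; print(n,"grip",m.sum(),rect(P[m][:,:2]),np.percentile(Z[m],[2,98]))
    m=m&(Z>.14); print("griptop",m.sum(),rect(P[m][:,:2]))
    m=(Z>.087)&(Z<.108)&ok; m=cv2.morphologyEx(m.astype(np.uint8),cv2.MORPH_OPEN,np.ones((2,2)))>0;print("bars",m.sum(),rect(P[m][:,:2]))
    ok=(Y<-.1)&(Y>-.4)&(X<.58)&(X>.3)
    m=(h>45)&(h<95)&(s>50)&(Z>.023)&(Z<.035)&ok
    for c in [(.4997,-.1513),(.4741,-.3411),(.4093,-.1392),(.3837,-.329)]:
        q=m&(np.hypot(X-c[0],Y-c[1])<.03)
        if q.sum()>5: print("cup",q.sum(),rect(P[q][:,:2]))
    q=(Z>.006)&(Z<.035)&ok&(h>22)|(Z>.006)&(Z<.035)&ok&(s<60);q=cv2.morphologyEx(q.astype(np.uint8),cv2.MORPH_OPEN,np.ones((3,3)))>0
    print("tray",q.sum(),rect(P[q][:,:2]))
```

```text
top grip 341 (array([ 0.6491, -0.0165]), array([0.0788, 0.0206]), 86.20221710205078) [0.12134804 0.14873837]
griptop 273 (array([ 0.6492, -0.0165]), array([0.0787, 0.0205]), 86.31124114990234)
bars 1273 (array([ 0.6232, -0.0409]), array([0.1103, 0.2484]), 21.651294708251953)
cup 48 (array([ 0.4996, -0.1513]), array([0.0283, 0.0279]), 83.27490997314453)
cup 53 (array([ 0.474 , -0.3416]), array([0.0289, 0.028 ]), 81.50629425048828)
cup 42 (array([ 0.409 , -0.1391]), array([0.0277, 0.0266]), 81.38956451416016)
cup 46 (array([ 0.3831, -0.3294]), array([0.0288, 0.027 ]), 79.9835205078125)
tray 3926 (array([ 0.4412, -0.24  ]), array([0.2259, 0.1299]), 82.26056671142578)
side grip 437 (array([ 0.6502, -0.0149]), array([0.0812, 0.0233]), 86.00523376464844) [0.12037563 0.14748946]
griptop 219 (array([ 0.6513, -0.0141]), array([0.0774, 0.0215]), 86.31302642822266)
bars 1382 (array([ 0.6833, -0.0746]), array([0.3192, 0.1792]), 86.3533706665039)
cup 12 (array([ 0.4992, -0.1502]), array([0.0272, 0.0191]), 85.0418930053711)
cup 10 (array([ 0.4674, -0.3387]), array([0.0271, 0.0153]), 63.01273727416992)
cup 11 (array([ 0.4052, -0.1353]), array([0.0247, 0.0148]), 63.52065658569336)
cup 17 (array([ 0.3797, -0.327 ]), array([0.0273, 0.0173]), 70.99359893798828)
tray 3085 (array([ 0.4418, -0.2416]), array([0.2321, 0.1322]), 82.88935852050781)
```

```bash
python3 -m handwheel '[[[0,0,0.1],[0,0,0.155],0.75],[[0.2,0.3,0],[0,0,0.155],0.75],[[0.2,0.4,0],[0,0,0.155],0.75],[[0.3,0.45,0],[0,0,0.155],0.75],[[0.3,0.45,0],[0,0,0.155],0.75],[[0.3,0.45,0],[0,0,0.155],0.75],[[0.3,0.45,0],[0,0,0.155],0.75],[[0.3,0.45,0],[0,0,0.155],0.75],[[0.3,0.45,0],[0,0,0.155],0.75],[[0.3,0.45,0],[0,0,0.155],0.75],[[0.3,0.45,0],[0,0,0.09],0.75],[[0.2,0.45,0],[0,0,0],0.75]]' 20
```

```text
time_s: 1.8
eef_pos: [0.4133, -0.2905, 0.2305]
ee_rot: [3.14, 0.0, 1.571]
contact_force: [0.8, -0.2, 0.6]
finger_gap: 0.0655
gripper_force: 0.0
```

```bash
python3 -m handwheel '[[[0.02,0.5,-0.05],[0,0,0],0.7],[[0.02,0.55,-0.1],[0,0,0],0.7],[[0.02,0.55,-0.1],[0,0,0],0.7],[[0.02,0.55,-0.1],[0,0,0],0.7],[[0.02,0.55,-0.1],[0,0,0],0.7],[[0.02,0.55,-0.1],[0,0,0],0.7],[[0.02,0.55,-0.1],[0,0,0],0.7],[[0.02,0.55,-0.1],[0,0,0],0.7],[[0.02,0.55,-0.1],[0,0,0],0.7],[[0,0.55,-0.1],[0,0,0],0.7],[[0,0.55,-0.1],[0,0,0],0.7],[[0,0,0],[0,0,0],0.7]]' 20
```

```text
time_s: 2.8
eef_pos: [0.4235, 0.164, 0.152]
ee_rot: [3.141, -0.006, 1.581]
contact_force: [0.9, 0.4, 0.2]
finger_gap: 0.061
gripper_force: 0.0
```

```bash
python3 -m handwheel '[[[0.05,0,-0.3],[0,0,0],0.7],[[0,0,-0.4],[0,0,0],0.7],[[0,0,-0.4],[0,0,0],0.7],[[0,0,-0.25],[0,0,0],0.7],[[0,0,-0.14],[0,0,0],0.7],[[0,0,0],[0,0,0],0.7],[[0,0,0],[0,0,0],0],[[0,0,0],[0,0,0],0],[[0,0,0],[0,0,0],0],[[0,0,0],[0,0,0],0],[[0,0,0],[0,0,0],0],[[0,0,0],[0,0,0],0]]' 20
```

```text
time_s: 3.8
eef_pos: [0.4288, 0.1547, 0.0406]
ee_rot: [3.141, 0.0, 1.568]
contact_force: [-1.0, -1.3, 4.5]
finger_gap: 0.0293
gripper_force: 20.1
```

```bash
python3 -m handwheel '[[[0,0,0],[0,0,0],0.6],[[0,0,0],[0,0,0],0.6],[[0,0,0],[0,0,0],0.6],[[0,0.12,0],[0,0,0],0.6],[[0,0,0],[0,0,0],0.6],[[0,0,0],[0,0,0],0.6]]' 20
python3 - <<'E'
from h import *
print(r.read_state()["eef_pos"])
im,P,H=cloud("side")
cv2.imwrite("pics/s1.png",cv2.resize(im[200:400,180:380],(600,600),interpolation=cv2.INTER_CUBIC))
h,s=H[...,0],H[...,1].astype(int);X,Y,Z=np.moveaxis(P,-1,0)
m=((h<8)|(h>172))&(s>120)&(Z>.03)&(Z<.1)&(X>.38)&(X<.48)&(Y>.12)&(Y<.2)
print(m.sum(),np.percentile(X[m],[2,98]),np.percentile(Y[m],[2,98]))
E
```

```text
time_s: 4.3
eef_pos: [0.4286, 0.1646, 0.0401]
ee_rot: [3.141, -0.001, 1.569]
contact_force: [0.2, 0.1, -0.1]
finger_gap: 0.0515
gripper_force: 0.0
[0.42862959 0.16464423 0.04011252]
332 [0.41411609 0.43972068] [0.16058633 0.17955249]
```

View pics/s1.png

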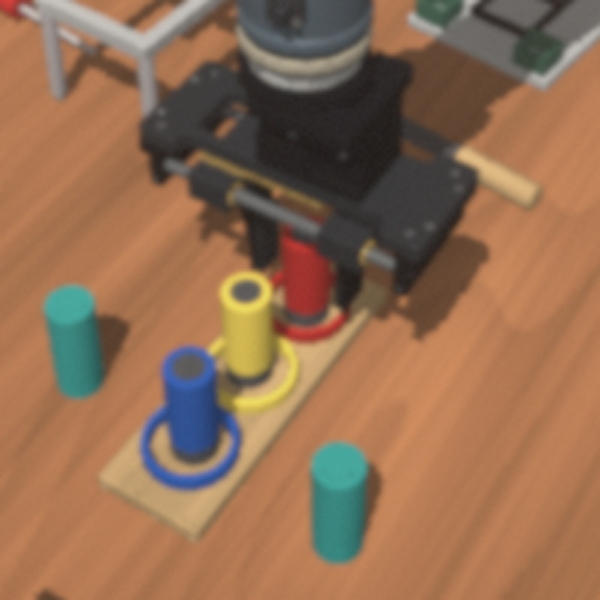

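The red socket is still upright between the fingers at (305,270), and yellow and blue are untouched. I'll grip, lift and carry it.

```bash
python3 -m handwheel '[[[0,0,0],[0,0,0],0],[[0,0,0],[0,0,0],0],[[0,0,0],[0,0,0],0],[[0,0,0],[0,0,0],0],[[0,0,0.2],[0,0,0],0],[[0,0,0.3],[0,0,0],0],[[0,0,0.3],[0,0,0],0],[[0,0,0],[0,0,0],0]]' 25; python3 -m handwheel '[[[0,-0.2,0],[0,0,0],0],[[0.04,-0.45,0],[0,0,0],0],[[0.04,-0.45,0],[0,0,0],0],[[0.04,-0.45,0],[0,0,0],0],[[0.04,-0.45,0],[0,0,0],0],[[0.04,-0.45,0],[0,0,0],0],[[0.04,-0.45,0],[0,0,0],0],[[0.02,-0.45,0],[0,0,0],0],[[0,-0.45,0],[0,0,0],0],[[0,-0.45,0],[0,0,0],0],[[0,-0.3,0],[0,0,0],0],[[0,-0.15,0],[0,0,0],0]]'; python3 -m handwheel '[[[0,0,0],[0,0,0],0],[[0,0,0],[0,0,0],0]]'
```

```text
time_s: 5.02
eef_pos: [0.4307, 0.1649, 0.1031]
ee_rot: [3.135, -0.002, 1.568]
contact_force: [0.6, 0.5, -1.8]
finger_gap: 0.0293
gripper_force: 24.9
time_s: 6.02
eef_pos: [0.4468, -0.1926, 0.0989]
ee_rot: [-3.14, 0.001, 1.562]
contact_force: [0.4, -0.1, -1.8]
finger_gap: 0.0291
gripper_force: 24.9
time_s: 6.18
eef_pos: [0.4477, -0.1877, 0.0995]
ee_rot: [-3.141, -0.001, 1.568]
contact_force: [0.4, 0.5, -0.4]
finger_gap: 0.0293
gripper_force: 24.9
```

```bash
python3 -m handwheel '[[[0.01,0,-0.25],[0,0,0],0],[[0,0,-0.3],[0,0,0],0],[[0,0,-0.15],[0,0,0],0],[[0,0,-0.09],[0,0,0],0],[[0,0,-0.02],[0,0,0],0],[[0,0,0],[0,0,0],0],[[0,0,0],[0,0,0],0]]'
```

```text
time_s: 6.77
eef_pos: [0.4476, -0.1865, 0.0407]
ee_rot: [-3.138, 0.0, 1.571]
contact_force: [-7.5, 3.0, 14.1]
finger_gap: 0.0295
gripper_force: 25.0
```

Run:
```python
from h import *
im,P,H=cloud("side")
cv2.imwrite("pics/s2.png",cv2.resize(im[120:270,280:430],(600,600),interpolation=cv2.INTER_CUBIC))
print(r.read_state()["eef_pos"],r.read_state()["contact_force"])
```

```text
[ 0.44763631 -0.18643589  0.04067074] [-6.25467785  3.87210896 13.77433506]
```

View pics/s2.png

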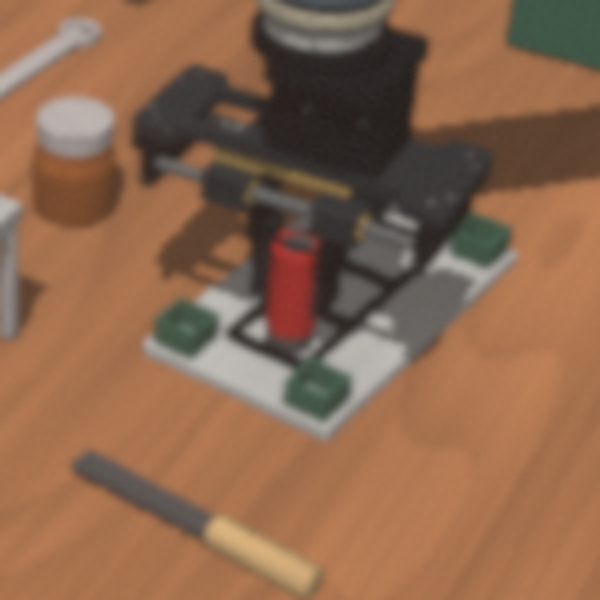

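The red socket is at (292,285), upright and centred within the left pocket's walls, so it is pressing lightly on the floor. I'll release it.

```bash
python3 -m handwheel '[[[0,0,0.02],[0,0,0],0.15],[[0,0,0],[0,0,0],0.6],[[0,0,0],[0,0,0],0.6],[[0,0,0],[0,0,0],0.6],[[0,0,0.2],[0,0,0],0.6],[[0,0,0.4],[0,0,0],0.6],[[0,0,0.4],[0,0,0],0.7],[[0,0,0.3],[0,0,0],0.7],[[0,0,0],[0,0,0],0.7],[[0,0,0],[0,0,0],0.7]]'
python3 - <<'E'
from h import *
im,P,H=cloud("side")
print(r.read_state()["eef_pos"])
h,s=H[...,0],H[...,1].astype(int);X,Y,Z=np.moveaxis(P,-1,0)
m=((h<8)|(h>172))&(s>120)&(Z>.03)&(Z<.1)&(X>.38)&(X<.5)&(Y>-.25)&(Y<-.14)
print(m.sum(),np.percentile(X[m],[2,98]),np.percentile(Y[m],[2,98]),np.percentile(Z[m],[2,98]))
E
```

```text
time_s: 7.65
eef_pos: [0.4497, -0.1891, 0.1394]
ee_rot: [3.139, 0.001, 1.568]
contact_force: [0.2, 0.2, -0.2]
finger_gap: 0.06
gripper_force: 0.0
[ 0.44870817 -0.18884726  0.1381811 ]
233 [0.43574463 0.46168859] [-0.19352181 -0.16831835] [0.03134716 0.08275669]
```

```bash
python3 -m handwheel '[[[0,0.25,0],[0,0,0],0.7],[[-0.02,0.5,0],[0,0,0],0.7],[[-0.02,0.52,0],[0,0,0],0.7],[[-0.02,0.52,0],[0,0,0],0.7],[[-0.02,0.52,0],[0,0,0],0.7],[[-0.02,0.52,0],[0,0,0],0.7],[[-0.02,0.52,0],[0,0,0],0.7],[[-0.02,0.52,0],[0,0,0],0.7],[[-0.02,0.52,0],[0,0,0],0.7],[[-0.02,0.52,0],[0,0,0],0.7],[[-0.02,0.42,0],[0,0,0],0.7],[[0,0.15,0],[0,0,0],0.7]]'; python3 -m handwheel '[[[0,0,0],[0,0,0],0.7],[[0,0,0],[0,0,0],0.7],[[0,0,0],[0,0,0],0.7]]'
```

```text
time_s: 8.7
eef_pos: [0.4319, 0.2275, 0.1374]
ee_rot: [-3.139, -0.003, 1.575]
contact_force: [-0.3, 0.6, 0.4]
finger_gap: 0.0611
gripper_force: 0.0
time_s: 8.95
eef_pos: [0.4336, 0.2202, 0.1372]
ee_rot: [-3.14, 0.002, 1.566]
contact_force: [-0.3, 0.1, 0.3]
finger_gap: 0.0608
gripper_force: 0.0
```

Descend to 0.040 (-1.3 units), y +0.03.

```bash
python3 -m handwheel '[[[0,0.03,-0.25],[0,0,0],0.7],[[0,0,-0.4],[0,0,0],0.7],[[0,0,-0.4],[0,0,0],0.7],[[0,0,-0.2],[0,0,0],0.7],[[0,0,-0.05],[0,0,0],0.7],[[0,0,0],[0,0,0],0.7],[[0,0,0],[0,0,0],0.7]]'
```

```text
time_s: 9.53
eef_pos: [0.4345, 0.2239, 0.0414]
ee_rot: [3.141, -0.0, 1.566]
contact_force: [-0.7, -0.4, 0.6]
finger_gap: 0.0608
gripper_force: 0.0
```

```bash
python3 -m handwheel '[[[0,0,0],[0,0,0],0],[[0,0,0],[0,0,0],0],[[0,0,0],[0,0,0],0],[[0,0,0],[0,0,0],0],[[0,0,0],[0,0,0],0],[[0,0,0.25],[0,0,0],0],[[0,0,0.4],[0,0,0],0],[[0,0,0.4],[0,0,0],0],[[0,0,0.3],[0,0,0],0],[[0,-0.17,0],[0,0,0],0]]' 30; python3 -m handwheel '[[[0.01,-0.5,0],[0,0,0],0],[[0.01,-0.5,0],[0,0,0],0],[[0.01,-0.5,0],[0,0,0],0],[[0.01,-0.5,0],[0,0,0],0],[[0.01,-0.5,0],[0,0,0],0],[[0.01,-0.5,0],[0,0,0],0],[[0.01,-0.5,0],[0,0,0],0],[[0.01,-0.5,0],[0,0,0],0],[[0.01,-0.5,0],[0,0,0],0],[[0,-0.5,0],[0,0,0],0],[[0,-0.5,0],[0,0,0],0],[[0,-0.35,0],[0,0,0],0]]'; python3 -m handwheel '[[[0,-0.15,0],[0,0,0],0],[[0,0,0],[0,0,0],0],[[0,0,0],[0,0,0],0],[[0,0,0],[0,0,0],0]]'
```

```text
time_s: 10.37
eef_pos: [0.436, 0.2162, 0.1467]
ee_rot: [3.133, -0.006, 1.571]
contact_force: [0.5, 0.2, -2.3]
finger_gap: 0.029
gripper_force: 30.0
time_s: 11.37
eef_pos: [0.4396, -0.2309, 0.1418]
ee_rot: [-3.141, 0.001, 1.564]
contact_force: [0.8, -0.4, -1.5]
finger_gap: 0.0294
gripper_force: 30.0
time_s: 11.7
eef_pos: [0.4407, -0.236, 0.142]
ee_rot: [-3.141, -0.001, 1.571]
contact_force: [-0.5, 0.6, -2.0]
finger_gap: 0.0289
gripper_force: 30.0
```

```bash
python3 -m handwheel '[[[0.01,-0.05,-0.25],[0,0,0],0],[[0,0,-0.4],[0,0,0],0],[[0,0,-0.35],[0,0,0],0],[[0,0,-0.2],[0,0,0],0],[[0,0,-0.1],[0,0,0],0],[[0,0,-0.04],[0,0,0],0],[[0,0,0],[0,0,0],0],[[0,0,0],[0,0,0],0]]'
```

```text
time_s: 12.37
eef_pos: [0.4409, -0.2403, 0.0447]
ee_rot: [-3.138, 0.003, 1.571]
contact_force: [-9.2, 1.2, 27.7]
finger_gap: 0.0293
gripper_force: 30.0
```

```bash
python3 -m handwheel '[[[0,0,0.04],[0,0,0],0],[[0,0,0],[0,0,0],0]]';python3 - <<'E'
from h import *
im,P,H=cloud("side")
im2,_,_=cloud("top")
a=cv2.resize(im[150:230,310:410],(600,480),interpolation=cv2.INTER_CUBIC)
cv2.imwrite("pics/s3.png",a)
h,s=H[...,0],H[...,1].astype(int);X,Y,Z=np.moveaxis(P,-1,0)
m=(h>20)&(h<35)&(s>120)&(Z>.03)&(Z<.1)&(X>.38)&(X<.5)&(Y>-.3)&(Y<-.18)
print(m.sum(),np.percentile(X[m],[2,98]),np.percentile(Y[m],[2,98]),np.percentile(Z[m],[2,98]))
E
```

```text
time_s: 12.53
eef_pos: [0.4425, -0.2402, 0.0458]
ee_rot: [3.14, 0.001, 1.571]
contact_force: [-0.1, 1.0, -2.5]
finger_gap: 0.0294
gripper_force: 30.0
239 [0.42747727 0.45860158] [-0.24744314 -0.22299254] [0.03203525 0.08494345]
```

View pics/s3.png

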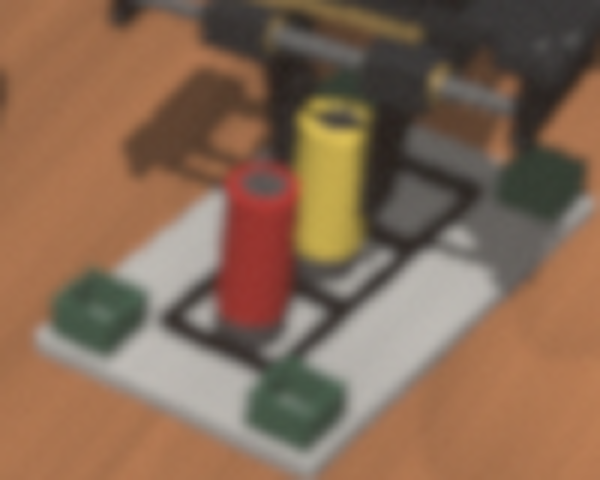

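Yellow is at (330,180) over the middle pocket, just above the floor. Red stands in the left pocket at (258,250). I'll lower slightly and release.

```bash
python3 -m handwheel '[[[0,0,-0.02],[0,0,0],0],[[0,0,0],[0,0,0],0.35],[[0,0,0],[0,0,0],0.45],[[0,0,0],[0,0,0],0.6],[[0,0,0],[0,0,0],0.6],[[0,0,0.2],[0,0,0],0.6],[[0,0,0.4],[0,0,0],0.6],[[0,0,0.4],[0,0,0],0.7],[[0,0,0.3],[0,0,0],0.7],[[0,0,0],[0,0,0],0.7],[[0,0,0],[0,0,0],0.7]]'
python3 - <<'E'
from h import *
im,P,H=cloud("side")
print(r.read_state()["eef_pos"])
h,s=H[...,0],H[...,1].astype(int);X,Y,Z=np.moveaxis(P,-1,0)
m=(h>20)&(h<35)&(s>120)&(Z>.03)&(Z<.1)&(X>.38)&(X<.5)&(Y>-.3)&(Y<-.18)
print(m.sum(),np.percentile(X[m],[2,98]),np.percentile(Y[m],[2,98]),np.percentile(Z[m],[2,98]))
E
```

```text
time_s: 13.55
eef_pos: [0.442, -0.2424, 0.1414]
ee_rot: [3.14, 0.001, 1.568]
contact_force: [-0.5, -0.1, -0.9]
finger_gap: 0.0606
gripper_force: 0.0
[ 0.44097858 -0.24209282  0.14018224]
227 [0.42850504 0.45467506] [-0.25110313 -0.22398115] [0.03159459 0.08231475]
```

```bash
python3 -m handwheel '[[[0,0.25,0],[0,0,0],0.7],[[-0.02,0.5,0],[0,0,0],0.7],[[-0.02,0.5,0],[0,0,0],0.7],[[-0.02,0.5,0],[0,0,0],0.7],[[-0.02,0.5,0],[0,0,0],0.7],[[-0.02,0.5,0],[0,0,0],0.7],[[-0.02,0.5,0],[0,0,0],0.7],[[-0.02,0.5,0],[0,0,0],0.7],[[-0.01,0.5,0],[0,0,0],0.7],[[0,0.5,0],[0,0,0],0.7],[[0,0.5,0],[0,0,0],0.7],[[0,0.5,0],[0,0,0],0.7]]'; python3 -m handwheel '[[[0,0.5,0],[0,0,0],0.7],[[0,0.5,0],[0,0,0],0.7],[[0,0.25,0],[0,0,0],0.7],[[0,0,0],[0,0,0],0.7],[[0,0,0],[0,0,0],0.7],[[0,0,0],[0,0,0],0.7],[[0,0,0],[0,0,0],0.7]]'
```

```text
time_s: 14.6
eef_pos: [0.4288, 0.1903, 0.139]
ee_rot: [-3.139, 0.001, 1.568]
contact_force: [1.3, -0.5, 0.7]
finger_gap: 0.0612
gripper_force: 0.0
time_s: 15.18
eef_pos: [0.43, 0.281, 0.1396]
ee_rot: [-3.14, 0.002, 1.566]
contact_force: [0.8, -0.0, 0.1]
finger_gap: 0.061
gripper_force: 0.0
```

```bash
python3 -m handwheel '[[[0,0.04,-0.25],[0,0,0],0.7],[[0,0,-0.4],[0,0,0],0.7],[[0,0,-0.4],[0,0,0],0.7],[[0,0,-0.2],[0,0,0],0.7],[[0,0,-0.06],[0,0,0],0.7],[[0,0,0],[0,0,0],0.7],[[0,0,0],[0,0,0],0.7]]'
```

```text
time_s: 15.77
eef_pos: [0.4308, 0.2857, 0.043]
ee_rot: [3.141, -0.0, 1.567]
contact_force: [0.2, 0.3, 1.2]
finger_gap: 0.061
gripper_force: 0.0
```

```bash
python3 -m handwheel '[[[0,0,0],[0,0,0],0],[[0,0,0],[0,0,0],0],[[0,0,0],[0,0,0],0],[[0,0,0],[0,0,0],0],[[0,0,0],[0,0,0],0],[[0,0,0.25],[0,0,0],0],[[0,0,0.4],[0,0,0],0],[[0,0,0.4],[0,0,0],0],[[0,0,0.3],[0,0,0],0],[[0,-0.2,0],[0,0,0],0],[[0,-0.5,0],[0,0,0],0],[[0,-0.5,0],[0,0,0],0]]' 30; python3 -m handwheel '[[[0.01,-0.5,0],[0,0,0],0],[[0.01,-0.5,0],[0,0,0],0],[[0.01,-0.5,0],[0,0,0],0],[[0.01,-0.5,0],[0,0,0],0],[[0.01,-0.5,0],[0,0,0],0],[[0,-0.5,0],[0,0,0],0],[[0,-0.5,0],[0,0,0],0],[[0,-0.5,0],[0,0,0],0],[[0,-0.5,0],[0,0,0],0],[[0,-0.5,0],[0,0,0],0],[[0,-0.5,0],[0,0,0],0],[[0,-0.5,0],[0,0,0],0]]'; python3 -m handwheel '[[[0,-0.35,0],[0,0,0],0],[[0,-0.15,0],[0,0,0],0],[[0,0,0],[0,0,0],0],[[0,0,0],[0,0,0],0],[[0,0,0],[0,0,0],0],[[0,0,0],[0,0,0],0]]'
```

```text
time_s: 16.77
eef_pos: [0.4297, 0.1962, 0.144]
ee_rot: [3.141, -0.001, 1.572]
contact_force: [1.3, -0.3, -2.6]
finger_gap: 0.0294
gripper_force: 30.0
time_s: 17.77
eef_pos: [0.433, -0.2557, 0.1434]
ee_rot: [-3.141, -0.0, 1.568]
contact_force: [0.6, -0.7, -2.1]
finger_gap: 0.0296
gripper_force: 30.0
time_s: 18.27
eef_pos: [0.4341, -0.2893, 0.1436]
ee_rot: [-3.141, -0.001, 1.571]
contact_force: [-0.1, 0.4, -2.5]
finger_gap: 0.0294
gripper_force: 30.0
```

```bash
python3 -m handwheel '[[[0.01,-0.03,-0.25],[0,0,0],0],[[0,0,-0.4],[0,0,0],0],[[0,0,-0.35],[0,0,0],0],[[0,0,-0.2],[0,0,0],0],[[0,0,-0.1],[0,0,0],0],[[0,0,0],[0,0,0],0],[[0,0,0],[0,0,0],0],[[0,0,0],[0,0,0],0]]'
```

```text
time_s: 18.93
eef_pos: [0.4344, -0.2926, 0.0475]
ee_rot: [-3.14, 0.001, 1.57]
contact_force: [-4.8, 1.1, 9.9]
finger_gap: 0.0289
gripper_force: 30.0
```

```bash
python3 -m handwheel '[[[0,0,0.01],[0,0,0],0],[[0,0,0],[0,0,0],0.35],[[0,0,0],[0,0,0],0.45],[[0,0,0],[0,0,0],0.6],[[0,0,0],[0,0,0],0.6],[[0,0,0.2],[0,0,0],0.6],[[0,0,0.4],[0,0,0],0.6],[[0,0,0.4],[0,0,0],0.7],[[0,0,0.4],[0,0,0],0.7],[[0,0,0.4],[0,0,0],0.7]]'; python3 -m handwheel '[[[0.3,0.4,0.2],[0,0,0],0.7],[[0.3,0.5,0],[0,0,0],0.7],[[0.3,0.5,0],[0,0,0],0.7],[[0.3,0.5,0],[0,0,0],0.7],[[0.3,0.3,0],[0,0,0],0.7],[[0.3,0,0],[0,0,0],0.7],[[0,0,0],[0,0,0],0.7],[[0,0,0],[0,0,0],0.7]]'
python3 - <<'E'
from h import *
for n in("side","top"):
    im,P,H=cloud(n)
    h,s=H[...,0].astype(int),H[...,1].astype(int);X,Y,Z=np.moveaxis(P,-1,0)
    t=np.radians(-7.74);ex=np.array([np.cos(t),np.sin(t)]);ey=np.array([-np.sin(t),np.cos(t)])
    for name,hm in dict(blue=(h>105)&(h<130),yel=(h>20)&(h<35),red=(h<8)|(h>172)).items():
        m=hm&(s>120)&(Z>.025)&(Z<.1)&(X>.38)&(X<.5)&(Y>-.34)&(Y<-.14)
        if m.sum()<10: print(n,name,"no");continue
        q=(Z>.073)&(Z<.09)&(np.hypot(X-np.median(X[m]),Y-np.median(Y[m]))<.026)
        c,rad=cv2.minEnclosingCircle(P[q][:,:2].astype(np.float32)); dc=np.array(c)-[.4414,-.2401]
        print(n,name,q.sum(),np.round(c,4),round(rad,4),"tray xy",np.round([dc@ex,dc@ey],4),Z[q].mean())
    o=(h>3)&(h<22)&(s>150)&(Z>.14)&(Z<.16)&(X>.55)&(X<.75)&(np.abs(Y)<.1)
    if o.sum()>9: print("grip",rect(P[o][:,:2]))
    if n=="side": cv2.imwrite("pics/s4.png",cv2.resize(im[130:250,290:430],(700,600),interpolation=cv2.INTER_CUBIC))
E
```

```text
time_s: 19.77
eef_pos: [0.4346, -0.2934, 0.1831]
ee_rot: [3.141, -0.0, 1.568]
contact_force: [0.2, -1.1, -0.4]
finger_gap: 0.0594
gripper_force: 0.0
time_s: 20.43
eef_pos: [0.567, -0.1335, 0.1964]
ee_rot: [-3.141, -0.001, 1.569]
contact_force: [-1.0, -1.1, -0.8]
finger_gap: 0.0607
gripper_force: 0.0
side blue 89 [ 0.4351 -0.289 ] 0.0158 tray xy [ 0.0004 -0.0493] 0.07990057850878601
side yel 103 [ 0.4416 -0.2382] 0.0158 tray xy [-0.0001  0.0019] 0.07980521400382236
side red 104 [ 0.4497 -0.1814] 0.017 tray xy [0.0003 0.0592] 0.07996984985169987
grip (array([ 0.6519, -0.0136]), array([0.0766, 0.0233]), 87.27871704101562)
top blue no
top yel 62 [ 0.4409 -0.2362] 0.0136 tray xy [-0.001   0.0038] 0.0807186301638497
top red 112 [ 0.4485 -0.1841] 0.0152 tray xy [-0.0005  0.0564] 0.08065424460328022
grip (array([ 0.6497, -0.0166]), array([0.0785, 0.0212]), 87.57673645019531)
```

View pics/s4.png

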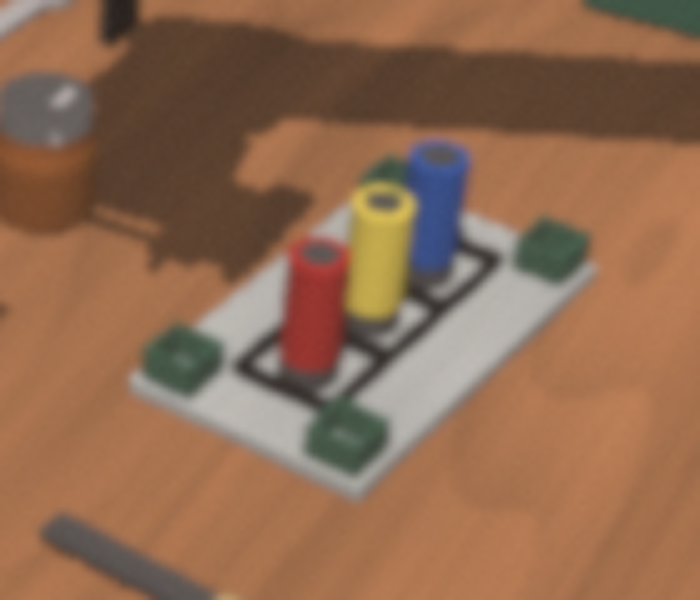

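All three sockets stand in their pockets: red (315,310) left, yellow (380,250) middle, blue (437,205) right. The frame is next.

```bash
python3 -m handwheel '[[[0.2,0.3,0],[0,0,-0.04],0.7],[[0.3,0.4,0],[0,0,-0.04],0.7],[[0.3,0.4,0],[0,0,0],0.7],[[0.2,0.3,0],[0,0,0],0.7],[[0.1,0.17,0],[0,0,0],0.7],[[0,0,0],[0,0,0],0.7],[[0,0,0],[0,0,0],0.7],[[0,0,0],[0,0,0],0.7],[[0,0,0],[0,0,0],0.7]]'
```

```text
time_s: 21.28
eef_pos: [0.6482, -0.019, 0.1967]
ee_rot: [-3.141, 0.002, 1.502]
contact_force: [-0.9, -0.2, 0.8]
finger_gap: 0.061
gripper_force: 0.0
```

```bash
python3 -m handwheel '[[[0.02,0.04,-0.2],[0,0,0],0.7],[[0,0,-0.35],[0,0,0],0.7],[[0,0,-0.35],[0,0,0],0.7],[[0,0,-0.2],[0,0,0],0.7],[[0,0,-0.08],[0,0,0],0.7],[[0,0,0],[0,0,0],0.7],[[0,0,0],[0,0,0],0.7]]';python3 -m handwheel '[[[0,0,0],[0,0,0],0],[[0,0,0],[0,0,0],0],[[0,0,0],[0,0,0],0],[[0,0,0],[0,0,0],0],[[0,0,0],[0,0,0],0],[[0,0,0],[0,0,0],0],[[0,0,0],[0,0,0],0]]' 50
```

```text
time_s: 21.87
eef_pos: [0.6506, -0.0136, 0.1084]
ee_rot: [3.141, -0.0, 1.504]
contact_force: [0.3, 1.1, 0.7]
finger_gap: 0.0608
gripper_force: 0.0
time_s: 22.45
eef_pos: [0.6505, -0.0133, 0.1084]
ee_rot: [3.141, 0.0, 1.505]
contact_force: [0.3, 1.2, -0.8]
finger_gap: 0.022
gripper_force: 0.0
```

```bash
python3 -m handwheel '[[[0,0,0],[0,0,0],0],[[0,0,0],[0,0,0],0],[[0,0,0],[0,0,0],0]]';python3 -m handwheel '[[[0,0,0.1],[0,0,0],0],[[0,0,0.2],[0,0,0],0],[[0,0,0.3],[0,0,0],0],[[0,0,0.3],[0,0,0],0],[[0,0,0.3],[0,0,0],0],[[0,0,0.2],[0,0,-0.06],0],[[0,0,0.1],[0,0,-0.06],0],[[0,0,0],[0,0,0],0]]'
python3 - <<'E'
from h import *
s=r.read_state();print(s["eef_pos"],s["ee_rot"])
im,P,H=cloud("side");im2,P2,H2=cloud("top")
cv2.imwrite("pics/f1.png",np.hstack([im[60:360,100:450],cv2.resize(im2[60:280,200:420],(300,300))]))
E
```

```text
time_s: 22.7
eef_pos: [0.6508, -0.0134, 0.1084]
ee_rot: [3.141, -0.0, 1.505]
contact_force: [1.2, -0.3, -0.1]
finger_gap: 0.0196
gripper_force: 50.0
time_s: 23.37
eef_pos: [0.6506, -0.0131, 0.2224]
ee_rot: [3.14, -0.0, 1.41]
contact_force: [-0.5, 0.6, -5.7]
finger_gap: 0.0196
gripper_force: 50.0
[ 0.65059563 -0.0131321   0.22240649] [ 3.13985716e+00 -1.41455382e-04  1.40987250e+00]
```

View pics/f1.png

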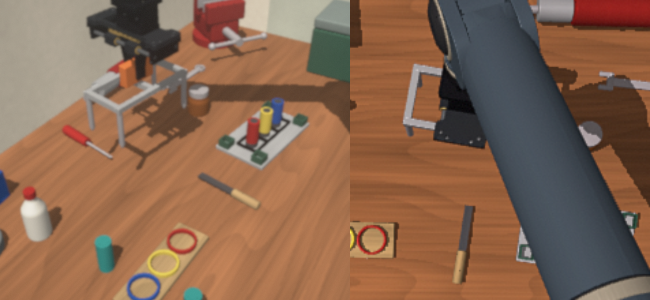

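The frame hangs level in the gripper and the sockets still stand. I'll carry it over the tray.

```bash
python3 -m handwheel '[[[-0.1,-0.1,0.1],[0,0,0.03],0],[[-0.25,-0.27,0.1],[0,0,0],0],[[-0.3,-0.32,0],[0,0,0],0],[[-0.3,-0.32,0],[0,0,0],0],[[-0.3,-0.32,0],[0,0,0],0],[[-0.3,-0.32,0],[0,0,0],0],[[-0.3,-0.32,0],[0,0,0],0],[[-0.3,-0.32,0],[0,0,0],0],[[-0.3,-0.32,0],[0,0,0],0],[[-0.2,-0.22,0],[0,0,0],0],[[-0.1,-0.11,0],[0,0,0],0],[[-0.04,-0.05,0],[0,0,0],0]]'; python3 -m handwheel '[[[0,0,0],[0,0,0],0],[[0,0,0],[0,0,0],0],[[0,0,0],[0,0,0],0],[[0,0,0],[0,0,0],0],[[0,0,0],[0,0,0],0]]'
```

```text
time_s: 24.47
eef_pos: [0.438, -0.2394, 0.2343]
ee_rot: [-3.137, -0.0, 1.431]
contact_force: [-0.3, 0.1, -5.9]
finger_gap: 0.0196
gripper_force: 50.0
time_s: 24.88
eef_pos: [0.4419, -0.2366, 0.2358]
ee_rot: [3.141, -0.001, 1.437]
contact_force: [-0.2, -0.5, -7.1]
finger_gap: 0.0195
gripper_force: 50.0
```

```bash
python3 -m handwheel '[[[0,0,-0.2],[0,0,0],0],[[0,0,-0.3],[0,0,0],0],[[0,0,-0.3],[0,0,0],0],[[0,0,-0.2],[0,0,0],0],[[0,-0.01,-0.12],[0,0,0],0],[[0,0,0],[0,0,0],0],[[0,0,0],[0,0,0],0],[[0,0,0],[0,0,0],0]]'
python3 - <<'E'
from h import *
s=r.read_state();print(s["eef_pos"],s["ee_rot"])
t=np.radians(-7.74);ex=np.array([np.cos(t),np.sin(t)]);ey=np.array([-np.sin(t),np.cos(t)])
for n in("side","top"):
    im,P,H=cloud(n);X,Y,Z=np.moveaxis(P,-1,0)
    q=(H[...,1]<80)&(H[...,2]>90)&(Z>.11)&(Z<.15)&(X>.36)&(X<.55)&(Y<-.1)&(Y>-.38)
    q=cv2.morphologyEx(q.astype(np.uint8),cv2.MORPH_OPEN,np.ones((2,2)))>0
    D=P[q][:,:2]-[.4414,-.2401]
    print(n,q.sum(),np.percentile(D@ex,[1,99]),np.percentile(D@ey,[1,99]),np.percentile(Z[q],[5,50,95]))
    if n=="side": 
        # legs: points between cup rim and bars
        q=(Z>.05)&(Z<.11)&(H[...,1]<80)
        for a in(-1,1):
            for b in(-1,1):
                c=np.array([.4414,-.2401])+a*.046*ex+b*.096*ey
                k=q&(np.hypot(X-c[0],Y-c[1])<.025); D=P[k][:,:2]-c
                print("leg",a,b,k.sum(),np.round([np.median(D@ex),np.median(D@ey)],4) if k.sum() else "")
    if n=="side": cv2.imwrite("pics/f2.png",cv2.resize(im[110:250,290:430],(600,600),interpolation=cv2.INTER_CUBIC))
E
```

```text
time_s: 25.55
eef_pos: [0.4424, -0.2385, 0.153]
ee_rot: [3.139, 0.001, 1.435]
contact_force: [0.6, 0.1, -6.4]
finger_gap: 0.0196
gripper_force: 50.0
[ 0.44239534 -0.23850226  0.15296392] [3.13918000e+00 6.04829768e-04 1.43468890e+00]
side 1273 [nan nan] [nan nan] [nan nan nan]
leg -1 -1 90 [0.0001 0.002 ]
leg -1 1 113 [-0.0006  0.0024]
leg 1 -1 18 [-0.0005  0.0024]
leg 1 1 104 [-0.001  0.002]
top 587 [nan nan] [nan nan] [nan nan nan]
```

View pics/f2.png

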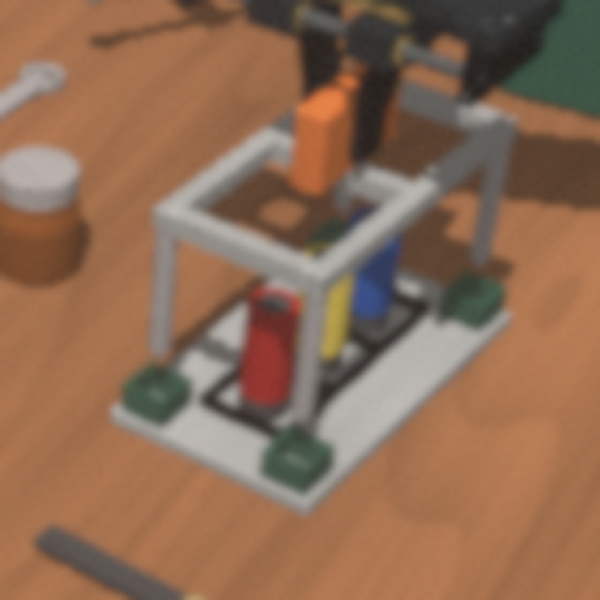

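The four legs hover above their cups at (160,350), (307,425), (483,265), with offsets of about 2 mm. I'll lower gently.

```bash
python3 -m handwheel '[[[0,0,-0.1],[0,0,0],0],[[0,0,-0.1],[0,0,0],0],[[0,0,-0.08],[0,0,0],0],[[0,0,0],[0,0,0],0],[[0,0,0],[0,0,0],0]]'; python3 -m handwheel '[[[0,0,-0.07],[0,0,0],0],[[0,0,-0.07],[0,0,0],0],[[0,0,0],[0,0,0],0],[[0,0,0],[0,0,0],0],[[0,0,0],[0,0,0],0]]'
```

```text
time_s: 26.07
eef_pos: [0.4407, -0.2381, 0.1301]
ee_rot: [-3.14, -0.001, 1.434]
contact_force: [0.2, 0.3, -5.6]
finger_gap: 0.0196
gripper_force: 50.0
time_s: 26.48
eef_pos: [0.4413, -0.2383, 0.1203]
ee_rot: [3.141, -0.0, 1.434]
contact_force: [0.2, -0.1, -6.2]
finger_gap: 0.0197
gripper_force: 50.0
```

```bash
python3 -m handwheel '[[[0,0,-0.02],[0,0,0],0],[[0,0,0],[0,0,0],0],[[0,0,-0.015],[0,0,0],0],[[0,0,0],[0,0,0],0],[[0,0,0],[0,0,0],0]]'
```

```text
time_s: 26.9
eef_pos: [0.4414, -0.2384, 0.1183]
ee_rot: [3.141, 0.0, 1.434]
contact_force: [-1.8, 0.7, 2.1]
finger_gap: 0.0197
gripper_force: 50.0
```

Contact at 0.118, the expected seated height. Release and retreat.

```bash
python3 -m handwheel '[[[0,0,0],[0,0,0],0.3],[[0,0,0],[0,0,0],0.6],[[0,0,0],[0,0,0],0.6],[[0,0,0],[0,0,0],0.6],[[0,0,0.2],[0,0,0],0.6],[[0,0,0.4],[0,0,0],0.6],[[0,0,0.4],[0,0,0],0.6],[[0,0,0.4],[0,0,0],0.6],[[0.2,0.4,0],[0,0,0],0.6],[[0.2,0.5,0],[0,0,0],0.6],[[0.2,0.5,0],[0,0,0],0.6],[[0,0.5,0],[0,0,0],0.6]]'; python3 -m handwheel '[[[0,0.5,0],[0,0,0],0.6],[[0,0.4,0],[0,0,0],0.6],[[0,0.2,0],[0,0,0],0.6],[[0,0,0],[0,0,0],0.6]]'
python3 - <<'E'
from h import *
t=np.radians(-7.74);ex=np.array([np.cos(t),np.sin(t)]);ey=np.array([-np.sin(t),np.cos(t)])
for n in("side","top"):
    im,P,H=cloud(n);X,Y,Z=np.moveaxis(P,-1,0);h,s=H[...,0],H[...,1]
    o=(h>3)&(h<22)&(s>150)&(Z>.14)&(Z<.17)&(X>.38)&(X<.5)&(Y<-.15)&(Y>-.33)
    if o.sum()>9:
        a=rect(P[o][:,:2]);D=a[0]-[.4414,-.2401];print(n,a,"tray",D@ex,D@ey,np.percentile(Z[o],[5,50,95]))
    if n=="side": cv2.imwrite("pics/f3.png",cv2.resize(im[110:250,290:430],(600,600),interpolation=cv2.INTER_CUBIC))
E
```

```text
time_s: 27.9
eef_pos: [0.4888, -0.0941, 0.2235]
ee_rot: [3.138, -0.002, 1.434]
contact_force: [0.9, 0.4, 1.0]
finger_gap: 0.0521
gripper_force: 0.0
time_s: 28.23
eef_pos: [0.4862, -0.0086, 0.2233]
ee_rot: [3.14, -0.002, 1.442]
contact_force: [-0.8, -1.1, 0.0]
finger_gap: 0.0519
gripper_force: 0.0
side (array([ 0.4398, -0.2394]), array([0.0806, 0.019 ]), 81.1244888305664) tray -0.0016796976618037398 0.00047813780956020035 [0.14127517 0.15378477 0.15725523]
top (array([ 0.4402, -0.2402]), array([0.0794, 0.0203]), 82.32792663574219) tray -0.0011755995029171266 -0.00026070252921881067 [0.14892032 0.15536966 0.15821255]
```

View pics/f3.png

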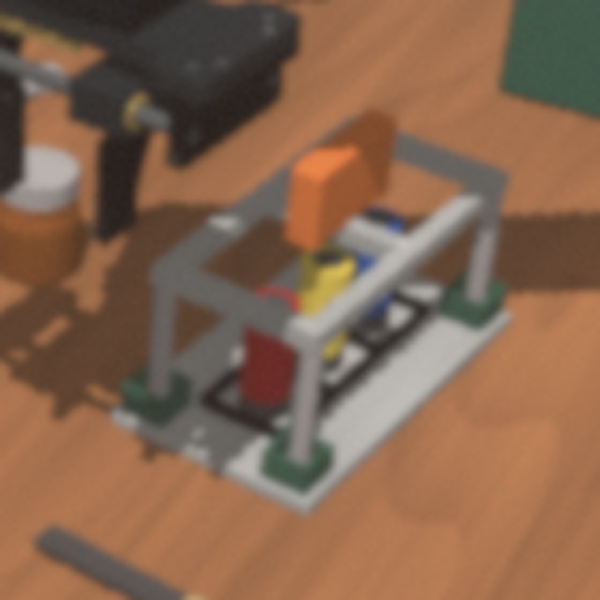

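The legs are down in the cups at (158,395), (300,460), (475,300). The grip is within 2 mm of the tray centre with its top at 0.155 m, and the sockets are upright inside.

```bash
python3 -m handwheel '[[[0,0,0],[0,0,0],0.6],[[0,0,0],[0,0,0],0.6],[[0,0,0],[0,0,0],0.6]]'; python3 -c "
from workcell import r
print(r.job_done())"
```

```text
time_s: 28.58
eef_pos: [0.4862, -0.0148, 0.2226]
ee_rot: [-3.142, 0.0, 1.432]
contact_force: [-0.3, 0.8, -0.3]
finger_gap: 0.052
gripper_force: 0.0
the job is handed in; nothing more can be done
None
```

I handed the job in at 28.6 s (no verdict came back): the sockets stand in the tray in reverse order (red left, yellow middle, blue right), the frame's four legs are down in the cups with its grip within about 2 mm of the tray centre, and the arm never went near the oil bottle.

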